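# Stack the insulated modules and hold the test handle half-way

## Robot

A 6-joint arm with a two-finger parallel gripper is mounted at the origin on the work surface. World frame = base frame: x ahead of the robot, y to its left, z up, the work surface at z = 0. Lengths are in m, angles in degrees, forces in N, time in s.
With the tool pointing down it reaches from about 0.25 to 0.725 m from the base axis. Payload 9.7 kg.
Tool frame: the origin (TCP) lies between the finger pads; the fingertips stand 11 mm ahead of it and the grasp point (between the pads) lies 8 mm behind it; z points along the fingers, y is the line along which they close (so a half turn about z gives the same grasp; the last joint's range is limited). The gripper opens to 85 mm and grips with 20 to 120 N. Pads are 22 mm wide; open, the fingers measure 114 mm over their backs; the gripper's body (76 mm by 85 mm) begins 54 mm behind the grasp point. The pads swing forward as they close: fully open they stand 13 mm farther back than shut.
Start: joints at [75.115, 4.979, 10.078, 95.1, 0, 90], TCP at [0.141, 0.532, 0.242] pointing down, gripper open.
Joint ranges: [-179.16, 179.16], [-48.56, 103.87], [-65.8, 70.77], [-126.05, 130.52], [-82.76, 87.17], [-180, 180]. Speed limits (degrees/s): [127.2, 127.2, 147.25, 180, 180, 180].

## Interface

Orientations are given as [roll, pitch, yaw] about the fixed x, y, z axes, in that order (R = Rz(yaw) Ry(pitch) Rx(roll)).
In Python, from workcell import monitor, cams, ticket gives the robot as it stands.
- The arm moves only by the tool carry_out, never from a script. Its argument "plan" is a list of rows, each an object with "travel": the shift along the world's x, y, z as a fraction of full scale, a list of three; "angular": the turn, a rotation vector about the world's x, y, z as a fraction of full scale, a list of three; "grip": the gripper's target within -1 to 1 (fully open at 1, half-way at 0, shut at -1). In form: [{"travel": [x, y, z], "angular": [ax, ay, az], "grip": grip}, ...]. A call has 1 to 8 rows; each row is the pose to reach, as a shift and turn from the pose commanded when the call began; what a row does not reach only later rows make up. Full scale, the value 1, is 300 mm for a shift and 0.5 rad for a turn. A row lasts 1/12 s, in which the tool goes at most 41.7 mm and 7.16 degrees, less where a joint would pass 70% of its speed; a pose out of reach is approached as far as the arm can. A call with a number of a shift or a turn outside -1 to 1 is refused whole. A call with a gripper value outside its range is refused whole. The fingers move at their own pace and stop on an object; "grip_force" is the grip in N (left out, the last holds). Time passes only in rows, so rows that repeat a pose let the fingers close. It gives the time, the measured TCP pose, the force, the opening and the grip force at its end, in the units of the state.
- monitor.get_obs(): the state, without advancing time (a new reading comes with each control period).
- cams.camera(name): name is "scene" or "top" or "wrist"; returns a dict with "frame" (480x640x3 uint8, red, green, blue), "mtx" (3x3 intrinsics, pixels), "view" (4x4, takes a point from world to camera coordinates); the wrist camera has in their place "T_tool_cam" (4x4, takes a point from camera to tool coordinates, whose origin is the TCP and whose axes are the flange's). Camera axes: x right, y up, looking along -z (the intrinsics and any distortion apply to the point x, -y, -z); pixel columns grow to the right and rows downward; lengths in m; the calibration is good to about 2 mm. A picture is of the moment at which its call begins: read the wrist's pose just before it. There is no depth.
- ticket.job_done(): hands the job in; it is judged then, once.
The state is a dict: "time": time; "q": joint angles; "qd": joint speeds; "joint_efforts": joint torques, N m; "ee_pos": TCP position; "tcp_rot": TCP orientation; "wrist_force": force on the tool from outside, world axes, zero at the start; "torque": the same for the moment, N m; "opening": finger opening in m; "grasp_force": force on a finger pad.
Only numpy, scipy, OpenCV 4.12 (cv2) and the standard library are available. Lean on these libraries where they do the work, as an engineer would, in place of code of your own. Each camera call takes 0.05 s, during which the arm holds its last target. There are 200 camera calls.

## Task

Lay the orange insulating sheet squarely and centred on the lower module in the blue jig, then set the upper power module, upright, squarely and centred on the sheet, letting go of each without dropping it. Only then press the black mushroom handle half-way down (lower edge of its head level with the green band) and finish while still holding it there; pressing it nearly to the bottom trips the test. Leave the screwdriver, solder spool and white enclosure where they are.

Things in the scene. Friction and masses are not known exactly. Their poses are not given: they have to be found in the camera images.
- jig_top (a point): Centre of the flat top face of the lower module, which is fixed in the blue test jig. The face is aluminium, 44 mm along its x, 80 mm along its y, z up; it lies 42 mm above the desk. Below it the module is never wider than the face; the jig's blue base plate (90 x 130 mm, 10 mm high) is screwed to the desk.
- sheet_mid (a point): Centre of the loose orange rigid insulating sheet, 60 mm along its x, 104 mm along its y, 6 mm thick (z up), about 55 g. It starts lying flat and centred on a white rest block fixed to the desk: 28 mm along the sheet's x, 64 mm along its y, 30 mm high, so the sheet's long edges overhang the block by 16 mm. Its friction and mass vary.
- module_mid (a point): Centre (half-way up) of the loose upper power module: aluminium heat sink 44 mm along x, 80 mm along y, 16 mm high, with a green circuit board and small components on top, 26 mm high in all (z up), about 220 g. Grip it by the sides of the heat sink (lowest 16 mm). It starts upright and centred on a second white rest block like the first (28 x 64 mm, 30 mm high). Either way round is fine when stacking.
- handle (a joint): Travel of the spring-loaded black handle in m: 0 released, grows as it is pressed straight down, 0.024 at the bottom stop. 0.012 is half-way; the test runs from 0.008 to 0.016 (green band) and trips beyond 0.020 (red). It springs back when let go: about 5 N starts it moving, 10 N holds it half-way, 14 N at the bottom.
- handle_top (a point): Centre of the top of the black mushroom handle head (48 mm across, 16 mm thick, flat top); moves down with the head. Released it stands 84 mm above the desk, half-way 72 mm. The yellow box beneath is 90 x 80 mm, 36 mm high, fixed to the desk; a small white gauge post with a green band (and a red one below it) stands on the box 12 mm beyond the head's rim, on the side away from the robot, its top 66 mm above the desk.
- driver: Screwdriver with a blue handle, about 200 mm long, lying on the desk near the white enclosure; leave alone.
- spool: Metal solder spool, 54 mm across, 32 mm high, standing on the desk; origin at the centre of its underside; leave alone.
- enclosure: White plastic enclosure 70 x 95 x 34 mm high on the desk; origin at the centre of its underside; leave alone.
Things that resemble listed ones, but are neither listed nor needed, are in the scene too. Of the things that look like the part that bears sheet_mid, the largest one is meant.

How it is judged (in metres and radians):
On the way, in this order (a step that is already met when the one before it is completed fails the run):
1. the insulating sheet lies centred and square on the lower module, let go (x of sheet_mid in the frame of jig_top between -0.007 and 0.007 m and y of sheet_mid in the frame of jig_top between -0.008 and 0.008 m and z of sheet_mid in the frame of jig_top between 0 and 0.006 m and angle between the y axis of sheet_mid and the y axis of jig_top, either way round below 0.12 rad and angle between sheet_mid's own z axis and vertical below 0.06 rad and contact force between sheet and the arm below 0.1 N and contact force between sheet and the fingers below 0.1 N and linear speed of sheet below 0.02 m/s), for 0.2 s.
2. the upper module lies centred and square on the sheet, let go (all of step 1 and x of module_mid in the frame of sheet_mid between -0.007 and 0.007 m and y of module_mid in the frame of sheet_mid between -0.008 and 0.008 m and z of module_mid in the frame of sheet_mid between 0.013 and 0.019 m and angle between the y axis of module_mid and the y axis of sheet_mid, either way round below 0.12 rad and angle between each of module_mid, module_mid's own z axis and vertical below 0.06 rad and x of module_mid in the frame of jig_top between -0.007 and 0.007 m and y of module_mid in the frame of jig_top between -0.008 and 0.008 m and z of module_mid in the frame of jig_top between 0.016 and 0.022 m and angle between the y axis of module_mid and the y axis of jig_top, either way round below 0.12 rad and contact force between module and the arm below 0.1 N and contact force between module and the fingers below 0.1 N and linear speed of module below 0.02 m/s), for 0.2 s.
3. the handle is held in its half-way band (all of step 2 and value of joint handle between 0.008 and 0.016 m and contact force between any of the fingers, the arm and handle above 3 N), for 0.3 s.
At the end, for the whole second after the job is handed in: Finishes holding: the robot presses the handle (over 3 N) steadily at 8 to 16 mm of travel; sheet flat on the lower module, upper module upright on the sheet, each within 7 mm across, 8 mm along and 0.12 rad of the layers below, untouched and at rest; bystanders within 20 mm (all of step 3 and velocity of joint handle between -0.01 and 0.01 m/s); the arm keeps its last pose, push and grip.
It fails at once if the handle is pressed past 20 mm (trips) (value of joint handle above 0.02 m).
It fails at once if the handle is pressed more than 5 mm before the upper module is on the stack (value of joint handle above 0.005 m and not (distance between module_mid and jig_top below 0.03 m)).
It fails at once if the sheet or the module is dropped ((contact force between sheet and anything else below 0.01 N and linear speed of sheet above 0.5 m/s) or (contact force between module and anything else below 0.01 N and linear speed of module above 0.5 m/s)).
It fails at once if the screwdriver, spool or enclosure is moved more than 20 mm (distance of any of driver, spool, enclosure from where it was at the start of the episode above 0.02 m).
It also fails if it takes over 59 s, if anything falls off the work surface, if the arm or the gripper's body presses on something with over 40 N, if the wrist force passes 120 N, or if a joint passes its speed limit or range.

## Working session

There is one attempt and no reset: what is moved stays moved. The work goes in short steps, Python scripts to look and compute and a tool call to move; the robot and the scene stay as the last step left them, time stands still between calls to the robot, and variables do not carry over. Pictures are saved under pics/ and viewed, at most 11 in all, crops included, and the job is handed in when it is done.

Besides the shell and the picture viewer there is one more tool, called after "Request:" in YAML: its name, and indented under it one key for each argument. carry_out: Moves the arm, as the interface text tells. Its arguments: {"type":"object","properties":{"plan":{"type":"array","items":{"type":"object","properties":{"travel":{"type":"array","items":{"type":"number"}},"angular":{"type":"array","items":{"type":"number"}},"grip":{"type":"number"}}}},"grip_force":{"type":"number"}},"required":["plan"]}

```bash
mkdir -p pics; cat > h.py <<'E'
import numpy as np, cv2
from workcell import monitor, cams, ticket
def snap(n):
    o=monitor.get_obs(); c=cams.camera(n); np.savez('last_%s.npz'%n,ee=o['ee_pos'],rot=o['tcp_rot'],**c); return c
E
python3 - <<'E'
from h import *
for n in ['top','scene']:
    c=snap(n); cv2.imwrite('pics/%s0.png'%n,c['frame'][:,:,::-1]); print({k:(v if k!='frame' else 0) for k,v in c.items()})
print(monitor.get_obs())
E
```

```text
{'frame': 0, 'mtx': array([[603.69566864,   0.        , 326.37426011],
       [  0.        , 603.69566864, 238.32889372],
       [  0.        ,   0.        ,   1.        ]]), 'view': array([[ 0.01348733, -0.99987435,  0.00832907,  0.04329398],
       [ 0.99250315,  0.01439891,  0.12136789, -0.56927109],
       [-0.12147257,  0.0066297 ,  0.99257265, -1.36489022],
       [ 0.        ,  0.        ,  0.        ,  1.        ]])}
{'frame': 0, 'mtx': array([[607.6063703 ,   0.        , 316.14669267],
       [  0.        , 607.6063703 , 230.42783285],
       [  0.        ,   0.        ,   1.        ]]), 'view': array([[ 0.47060308,  0.88224721,  0.01313803, -0.32219375],
       [-0.61997179,  0.32003353,  0.71638922,  0.27535914],
       [ 0.62782778, -0.34528018,  0.69757715, -1.64235044],
       [ 0.        ,  0.        ,  0.        ,  1.        ]])}
{'time': 0.1, 'q': array([7.51140150e+01, 5.00662452e+00, 1.00379841e+01, 9.50984213e+01,
       4.45695789e-04, 9.00021381e+01]), 'qd': array([-0.01793209, -0.09798387,  0.09868707,  0.05799123,  0.06572297,
        0.06743202]), 'joint_efforts': array([-2.49862924e-04, -5.21558189e+01,  4.65656698e+01,  1.59658300e-02,
       -2.03744946e-06, -1.32046063e-05]), 'ee_pos': array([0.14124161, 0.53135631, 0.24165761]), 'tcp_rot': array([-1.79932938e+02, -4.43193006e-04,  1.65111876e+02]), 'wrist_force': array([ 0.56832693, -0.30842601, -0.14664602]), 'torque': array([-0.0281746 ,  0.01350592, -0.00157745]), 'grasp_force': 0.0, 'opening': 0.08538526054298931}
```

View pics/top0.png

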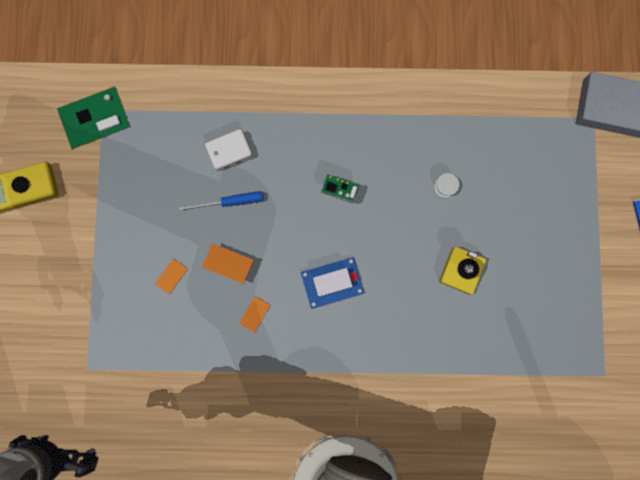

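View pics/scene0.png

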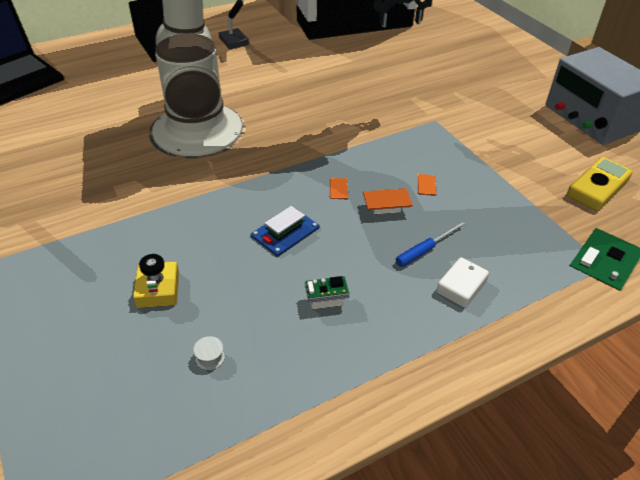

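The top picture shows the orange candidates: large at (229,263), small at (171,276) and (255,314). I choose the large one, which also stands on a block in the scene view. The module is at (341,187); the green board at (94,117) is a decoy off the mat. The jig is at (333,282). The handle box is at (465,270); the yellow meter at (25,187) is a decoy.

```bash
cat >> h.py <<'E'
def ray(c,px,z,T=None):
    """pixel -> world point at height z; T = world_from_cam"""
    T=np.linalg.inv(c['view']) if T is None else T
    u=np.linalg.inv(c['mtx'])@[px[0],px[1],1]; d=T[:3,:3]@(u*[1,-1,-1]); o=T[:3,3]
    return o+d*(z-o[2])/d[2]
def rect(c,mask,near,z,T=None,minA=60):
    """min-area rectangle of the blob closest to 'near', in world at height z: centre, long, short, yaw of long axis, px area"""
    n,l,s,ce=cv2.connectedComponentsWithStats(mask.astype(np.uint8))
    i=min((i for i in range(1,n) if s[i,4]>minA),key=lambda i:np.hypot(*(ce[i]-near)))
    ct=cv2.findContours((l==i).astype(np.uint8),cv2.RETR_EXTERNAL,cv2.CHAIN_APPROX_NONE)[0][0][:,0]
    w=np.array([ray(c,p,z,T)[:2] for p in ct])*1000
    (cx,cy),(a,b),t=cv2.minAreaRect(w.astype(np.float32))
    if a<b: a,b,t=b,a,t+90
    return np.round([cx,cy,a,b,(t+90)%180-90,s[i,4]],1), ce[i]
def hsv(c): return cv2.cvtColor(c['frame'],cv2.COLOR_RGB2HSV).astype(int)
E
python3 - <<'E'
from h import *
c=dict(np.load('last_top.npz')); h=hsv(c); H,S,V=h[...,0],h[...,1],h[...,2]
for n,m,p,z in [('sheet',(H<14)&(S>150)&(V>90),(229,263),.036),('sm1',(H<14)&(S>150)&(V>90),(171,276),.005),('sm2',(H<14)&(S>150)&(V>90),(255,314),.005),
 ('pcb',(H>50)&(H<85)&(S>100),(341,187),.048),('base',(H>100)&(H<125)&(S>140),(333,282),.010),('face',(S<60)&(V>170),(333,282),.042),('knob',(V<50),(467,268),.084),('yel',(H>20)&(H<32)&(S>150),(465,270),.036)]:
    print(n,*rect(c,m,p,z))
cv2.imwrite('pics/crop0.png',cv2.resize(c['frame'][160:340,150:500,::-1],None,fx=2.2,fy=2.2,interpolation=2))
E
```

```text
Traceback (most recent call last):
  File "h.py", line 13, in rect
    i=min((i for i in range(1,n) if s[i,4]>minA),key=lambda i:np.hypot(*(ce[i]-near)))
ValueError: min() iterable argument is empty
```

```bash
python3 - <<'E'
from h import *
c=dict(np.load('last_top.npz')); h=hsv(c)
for p in [(229,263),(171,276),(341,187),(347,195),(310,275),(333,282),(468,262),(455,285)]: print(p,h[p[1],p[0]],c['frame'][p[1],p[0]])
cv2.imwrite('pics/crop0.png',cv2.resize(c['frame'][160:340,150:500,::-1],None,fx=2.2,fy=2.2,interpolation=2))
E
```

```text
(229, 263) [ 14 196 181] [181 106  42]
(171, 276) [ 14 192 194] [194 117  48]
(341, 187) [ 71 130  43] [21 43 29]
(347, 195) [  0   3 182] [182 180 180]
(310, 275) [108 175 144] [ 45  86 144]
(333, 282) [139  10 197] [194 189 197]
(468, 262) [72 80 16] [11 16 13]
(455, 285) [ 26 183 197] [197 180  56]
```

View pics/crop0.png

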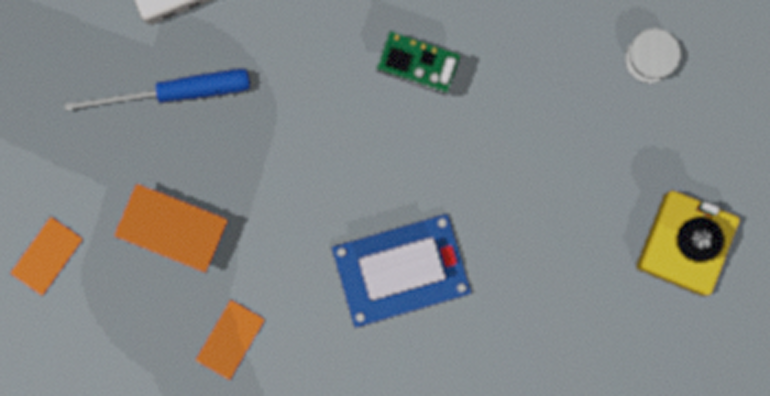

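The crop confirms the choice: the large orange plate at crop (172,228) casts a raised shadow. The module is at crop (419,62), the white face in the jig at (402,268), and the black head at (700,240).

```bash
cat > seg.py <<'E'
from h import *
def masks(c):
    h=hsv(c); H,S,V=h[...,0],h[...,1],h[...,2]
    M=dict(sheet=(H>=5)&(H<19)&(S>150)&(V>90),pcb=(H>50)&(H<85)&(S>90)&(V>25),base=(H>100)&(H<125)&(S>130),face=(S<40)&(V>165),knob=(V<50),yel=(H>20)&(H<32)&(S>120))
    return {k:cv2.morphologyEx(m.astype(np.uint8),cv2.MORPH_CLOSE,np.ones((5,5))) for k,m in M.items()}
E
python3 - <<'E'
from seg import *
c=dict(np.load('last_top.npz')); M=masks(c)
for n,p,z in [('sheet',(229,263),.036),('sheet',(171,276),.005),('sheet',(255,314),.005),
 ('pcb',(341,187),.048),('base',(333,282),.010),('face',(333,282),.042),('knob',(467,268),.084),('yel',(465,270),.036)]:
    print(n,*rect(c,M[n],p,z))
E
```

```text
sheet [ 508.   278.1  102.7   58.2   69.4 1116. ] [227.54301075 263.01433692]
sheet [478.4 414.4  71.7  40.3 -33.6 527. ] [170.81404175 275.88425047]
sheet [392.5 216.7  71.1  40.1 -28.9 529. ] [254.18903592 313.95652174]
pcb [685.9  21.5  78.6  41.8  72.1 474. ] [339.37552743 187.27637131]
base [ 468.1   36.3  127.5   87.3  -72.9 1181. ] [330.70448772 283.4123624 ]
face [467.8  36.8  79.2  43.2 -73.2 658. ] [332.11702128 281.82522796]
knob [ 500.6 -264.6   44.8   40.1  -89.2  250. ] [467.924 268.272]
yel [ 499.6 -263.9   91.    82.7  -22.2 1079. ] [460.81000927 270.98146432]
```

Request:
carry_out:
  plan:
    - {"travel":[0.306,-0.212,-0.035],"angular":[0,0,-0.835],"grip":1}
    - {"travel":[0.306,-0.212,-0.035],"angular":[0,0,-0.835],"grip":1}
    - {"travel":[0.306,-0.212,-0.035],"angular":[0,0,-0.835],"grip":1}
    - {"travel":[0.306,-0.212,-0.035],"angular":[0,0,-0.835],"grip":1}
  grip_force: 40

```text
time: 0.43
ee_pos: [0.2361, 0.4653, 0.2311]
tcp_rot: [-179.9, 0.1, 140.6]
wrist_force: [-0.7, -0.5, -0.8]
opening: 0.0856
grasp_force: 0.0
```

Request:
carry_out:
  plan:
    - {"travel":[0.306,-0.212,-0.035],"angular":[0,0,-0.835],"grip":1}
    - {"travel":[0.306,-0.212,-0.035],"angular":[0,0,-0.835],"grip":1}
    - {"travel":[0.306,-0.212,-0.035],"angular":[0,0,-0.835],"grip":1}
    - {"travel":[0.306,-0.212,-0.035],"angular":[0,0,-0.835],"grip":1}

```text
time: 0.77
ee_pos: [0.328, 0.4015, 0.2203]
tcp_rot: [-180.0, 0.1, 116.6]
wrist_force: [-0.3, -0.2, 0.6]
opening: 0.0853
grasp_force: 0.0
```

Request:
carry_out:
  plan:
    - {"travel":[0.306,-0.212,-0.035],"angular":[0,0,-0.835],"grip":1}
    - {"travel":[0.306,-0.212,-0.035],"angular":[0,0,-0.835],"grip":1}
    - {"travel":[0.306,-0.212,-0.035],"angular":[0,0,-0.835],"grip":1}
    - {"travel":[0.306,-0.212,-0.035],"angular":[0,0,-0.835],"grip":1}

```text
time: 1.1
ee_pos: [0.4198, 0.3378, 0.2094]
tcp_rot: [-180.0, 0.1, 92.7]
wrist_force: [-0.7, 0.0, 0.3]
opening: 0.0855
grasp_force: 0.0
```

Request:
carry_out:
  plan:
    - {"travel":[0.306,-0.212,-0.035],"angular":[0,0,-0.835],"grip":1}
    - {"travel":[0.306,-0.212,-0.035],"angular":[0,0,-0.835],"grip":1}
    - {"travel":[0.306,-0.212,-0.035],"angular":[0,0,-0.835],"grip":1}
    - {"travel":[0.306,-0.212,-0.035],"angular":[0,0,-0.835],"grip":1}
    - {"travel":[0.306,-0.212,-0.035],"angular":[0,0,-0.835],"grip":1}
    - {"travel":[0.306,-0.212,-0.035],"angular":[0,0,-0.835],"grip":1}

```text
time: 1.6
ee_pos: [0.5084, 0.277, 0.1999]
tcp_rot: [-180.0, 0.0, 69.5]
wrist_force: [-0.2, -0.2, -0.4]
opening: 0.0853
grasp_force: 0.0
```

```bash
cat >> seg.py <<'E'
from scipy.spatial.transform import Rotation as R
def wrist():
    c=snap('wrist'); d=np.load('last_wrist.npz'); T=np.eye(4); T[:3,:3]=R.from_euler('xyz',d['rot'],degrees=True).as_matrix(); T[:3,3]=d['ee']
    return c,T@c['T_tool_cam'],d['ee']*1000,d['rot']
E
python3 - <<'E'
from seg import *
c,T,ee,rot=wrist(); print(ee,rot,T[:3,3],c['T_tool_cam'])
cv2.imwrite('pics/w1.png',c['frame'][:,:,::-1])
print(rect(c,masks(c)['sheet'],(320,300),.036,T,3000))
E
```

```text
[508.35683009 276.95430404 199.86227983] [-1.79956170e+02  3.52474984e-02  6.95060689e+01] [0.53510657 0.34918709 0.33064296] [[ 7.60712051e-04  9.54427000e-01  2.98443499e-01  7.69459567e-02]
 [ 9.99999686e-01 -6.59642214e-04 -4.39384582e-04 -3.32639047e-04]
 [-2.22494578e-04  2.98443740e-01 -9.54427202e-01 -1.30827821e-01]
 [ 0.00000000e+00  0.00000000e+00  0.00000000e+00  1.00000000e+00]]
(array([ 507.9,  279.6,  103.4,   59.4,   69.1, 7819. ]), array([315.2354521 , 218.36910091]))
```

View pics/w1.png

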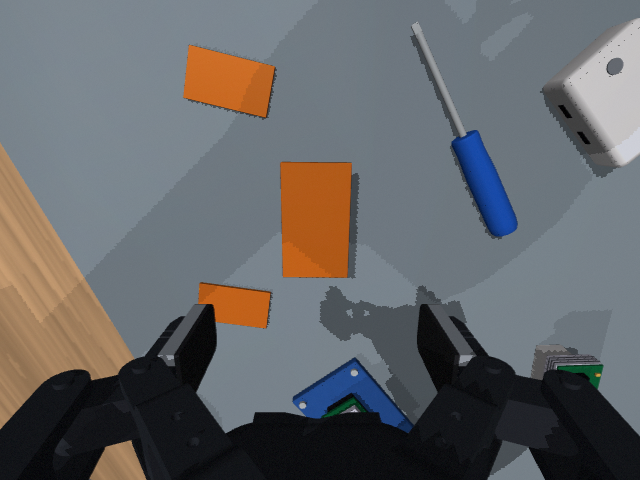

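The wrist view shows the sheet at (315,218), measured as 103x59 mm, which agrees with the top view. I descend and grip.

Request:
carry_out:
  plan:
    - {"travel":[-0.001,0.008,-0.14],"angular":[0,0,-0.012],"grip":1}
    - {"travel":[-0.001,0.008,-0.28],"angular":[0,0,-0.012],"grip":1}
    - {"travel":[-0.001,0.008,-0.4],"angular":[0,0,-0.012],"grip":1}
    - {"travel":[-0.001,0.008,-0.5],"angular":[0,0,-0.012],"grip":1}
    - {"travel":[-0.001,0.008,-0.56],"angular":[0,0,-0.012],"grip":1}
    - {"travel":[-0.001,0.008,-0.583],"angular":[0,0,-0.012],"grip":1}
    - {"travel":[-0.001,0.008,-0.583],"angular":[0,0,-0.012],"grip":1}
    - {"travel":[-0.001,0.008,-0.583],"angular":[0,0,-0.012],"grip":1}

```text
time: 2.32
ee_pos: [0.5082, 0.2803, 0.0266]
tcp_rot: [180.0, -0.1, 69.2]
wrist_force: [-0.5, 0.2, 0.4]
opening: 0.0852
grasp_force: 0.0
```

Request:
carry_out:
  plan:
    - {"travel":[0,0,0],"angular":[0,0,0],"grip":0.6}
    - {"travel":[0,0,0],"angular":[0,0,0],"grip":0.4}
    - {"travel":[0,0,0],"angular":[0,0,0],"grip":0.2}
    - {"travel":[0,0,0],"angular":[0,0,0],"grip":0}
    - {"travel":[0,0,0],"angular":[0,0,0],"grip":-0.2}
    - {"travel":[0,0,0],"angular":[0,0,0],"grip":-0.2}
    - {"travel":[0,0,0],"angular":[0,0,0],"grip":-0.2}
    - {"travel":[0,0,0],"angular":[0,0,0],"grip":-0.2}

```text
time: 2.98
ee_pos: [0.509, 0.2801, 0.0275]
tcp_rot: [179.9, -0.1, 69.1]
wrist_force: [-1.7, 1.0, 6.3]
opening: 0.059
grasp_force: 42.2
```

Request:
carry_out:
  plan:
    - {"travel":[0,0,0.03],"angular":[0,0,0],"grip":-0.2}
    - {"travel":[0,0,0.1],"angular":[0,0,0],"grip":-0.2}
    - {"travel":[0,0,0.2],"angular":[0,0,0],"grip":-0.2}
    - {"travel":[0,0,0.3],"angular":[0,0,0],"grip":-0.2}
    - {"travel":[0,0,0.38],"angular":[0,0,0],"grip":-0.2}
    - {"travel":[0,0,0.4],"angular":[0,0,0],"grip":-0.2}
    - {"travel":[0,0,0.4],"angular":[0,0,0],"grip":-0.2}

```text
time: 3.57
ee_pos: [0.5093, 0.2801, 0.1486]
tcp_rot: [179.8, -0.2, 69.1]
wrist_force: [0.3, 0.3, -0.4]
opening: 0.059
grasp_force: 43.3
```

```bash
python3 - <<'E'
from seg import *
c,T,ee,rot=wrist(); print(ee,rot,monitor.get_obs()['opening'],monitor.get_obs()['wrist_force'])
cv2.imwrite('pics/w2.png',c['frame'][:,:,::-1])
E
```

```text
[509.26564192 280.06016317 148.55347356] [179.82087185  -0.20536779  69.08549338] 0.058963829163837876 [ 0.38328958  0.22890121 -0.95256211]
```

View pics/w2.png

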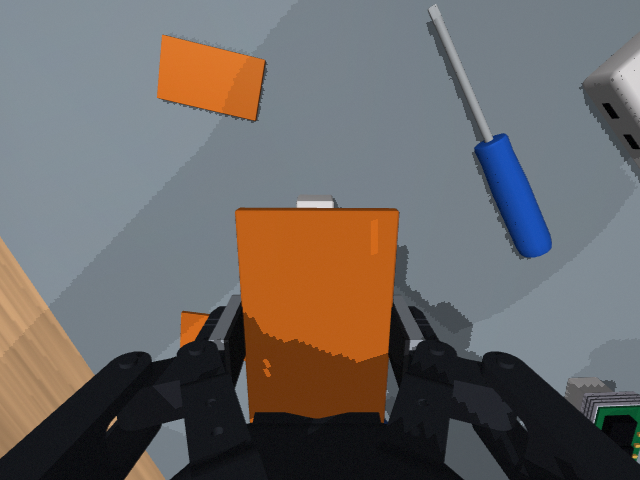

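The sheet is held level and centred between the pads (edges at columns 238 and 398). I carry it past the jig for a wrist look at the jig.

Request:
carry_out:
  plan:
    - {"travel":[-0.003,-0.1,0.05],"angular":[0,0,0.1],"grip":-0.2}
    - {"travel":[-0.006,-0.22,0.1],"angular":[0,0,0.25],"grip":-0.2}
    - {"travel":[-0.01,-0.34,0.1],"angular":[0,0,0.4],"grip":-0.2}
    - {"travel":[-0.015,-0.46,0.1],"angular":[0,0,0.55],"grip":-0.2}
    - {"travel":[-0.015,-0.58,0.1],"angular":[0,0,0.66],"grip":-0.2}

```text
time: 4.03
ee_pos: [0.5027, 0.104, 0.1739]
tcp_rot: [-179.9, 0.0, 88.3]
wrist_force: [0.5, 0.9, -0.6]
opening: 0.0589
grasp_force: 43.3
```

Request:
carry_out:
  plan:
    - {"travel":[-0.003,-0.12,0.02],"angular":[0,0,0.1],"grip":-0.2}
    - {"travel":[-0.006,-0.24,0.05],"angular":[0,0,0.25],"grip":-0.2}
    - {"travel":[-0.01,-0.36,0.1],"angular":[0,0,0.4],"grip":-0.2}
    - {"travel":[-0.015,-0.46,0.1],"angular":[0,0,0.55],"grip":-0.2}
    - {"travel":[-0.015,-0.54,0.1],"angular":[0,0,0.64],"grip":-0.2}
    - {"travel":[-0.015,-0.56,0.1],"angular":[0,0,0.656],"grip":-0.2}
    - {"travel":[-0.015,-0.56,0.1],"angular":[0,0,0.656],"grip":-0.2}
    - {"travel":[-0.015,-0.56,0.1],"angular":[0,0,0.656],"grip":-0.2}

```text
time: 4.7
ee_pos: [0.4988, -0.0622, 0.2042]
tcp_rot: [-179.9, -0.1, 106.7]
wrist_force: [-0.3, 0.0, 0.5]
opening: 0.0588
grasp_force: 43.3
```

```bash
python3 - <<'E'
from seg import *
c,T,ee,rot=wrist(); print(ee,rot)
M=masks(c)
print(rect(c,M['face'],(320,150),.042,T,2000),rect(c,M['base'],(320,150),.01,T,2000))
cv2.imwrite('pics/w3.png',c['frame'][:,:,::-1])
E
```

```text
[498.80608847 -62.2015603  204.21057662] [-1.79905116e+02 -6.13647230e-02  1.06682017e+02]
(array([ 467.8,   36.8,   78.5,   43. ,  -72.9, 5993. ]), array([314.81728683,  94.26380778])) (array([ 467.9,   36.5,  128.6,   88.8,  -72.9, 9437. ]), array([315.01981562,  92.27498146]))
```

View pics/w3.png

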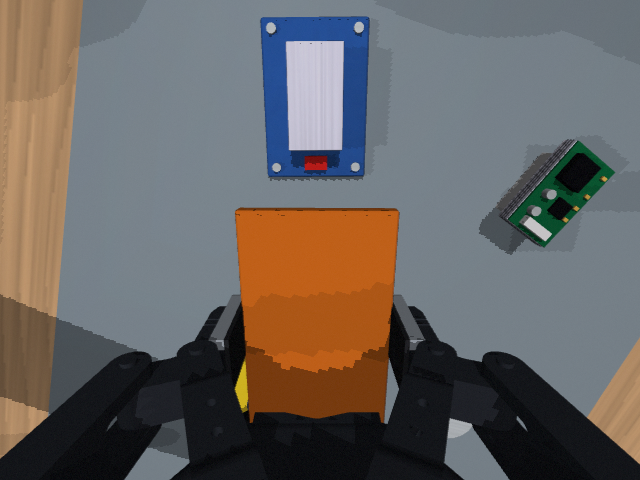

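The jig face is at (315,94) and its base agrees: (468,36.6), yaw 107°. I check the sheet's offset in the grip from its far edge at row 208 to 211.

```bash
python3 - <<'E'
from seg import *
d=dict(np.load('last_wrist.npz')); T=np.eye(4); T[:3,:3]=R.from_euler('xyz',d['rot'],degrees=True).as_matrix(); T[:3,3]=d['ee']; T=T@d['T_tool_cam']
Rt=R.from_euler('xyz',d['rot'],degrees=True).as_matrix()
for p in [(236,210.5),(317,210.5),(398,210.5)]:
    print(p,[np.round(Rt.T@(ray(d,p,d['ee'][2]+h,T)-d['ee'])*1000,1) for h in (.0055,.0085,.0115)])
for r in range(204,218): print(r,d['frame'][r,317],end=' ')
E
```

```text
(236, 210.5) [array([ 49.7, -29.5,  -5.4]), array([ 50.4, -28.8,  -8.4]), array([ 51.1, -28.1, -11.4])]
(317, 210.5) [array([49.8,  0.3, -5.4]), array([50.4,  0.3, -8.4]), array([ 51.1,   0.3, -11.4])]
(398, 210.5) [array([49.8, 30.1, -5.5]), array([50.5, 29.4, -8.5]), array([ 51.1,  28.7, -11.5])]
204 [120 131 138] 205 [121 130 138] 206 [121 132 139] 207 [121 131 139] 208 [104  54  20] 209 [110  53  11] 210 [132  66  18] 211 [188  94  26] 212 [187  93  20] 213 [192  96  27] 214 [192  96  25] 215 [191  95  23] 216 [192  97  27] 217 [191  95  24]
```

Request:
carry_out:
  plan:
    - {"travel":[-0.03,0.08,0],"angular":[0,0,0.01],"grip":-0.2}
    - {"travel":[-0.06,0.19,0],"angular":[0,0,0.01],"grip":-0.2}
    - {"travel":[-0.09,0.29,-0.07],"angular":[0,0,0.01],"grip":-0.2}
    - {"travel":[-0.104,0.334,-0.18],"angular":[0,0,0.01],"grip":-0.2}
    - {"travel":[-0.104,0.334,-0.3],"angular":[0,0,0.01],"grip":-0.2}
    - {"travel":[-0.104,0.334,-0.4],"angular":[0,0,0.01],"grip":-0.2}
    - {"travel":[-0.104,0.334,-0.48],"angular":[0,0,0.01],"grip":-0.2}
    - {"travel":[-0.104,0.334,-0.48],"angular":[0,0,0.01],"grip":-0.2}

```text
time: 5.42
ee_pos: [0.4647, 0.039, 0.0562]
tcp_rot: [-179.6, -0.1, 107.2]
wrist_force: [-0.3, 1.1, -1.2]
opening: 0.059
grasp_force: 43.4
```

Request:
carry_out:
  plan:
    - {"travel":[0,0,0],"angular":[0,0,0],"grip":-0.2}
    - {"travel":[0,0,0],"angular":[0,0,0],"grip":-0.2}

```text
time: 5.58
ee_pos: [0.4686, 0.0384, 0.0629]
tcp_rot: [179.9, 0.0, 107.1]
wrist_force: [0.1, -0.1, 0.0]
opening: 0.0591
grasp_force: 43.4
```

Request:
carry_out:
  plan:
    - {"travel":[-0.003,0,-0.015],"angular":[0,0,0],"grip":-0.2}
    - {"travel":[-0.003,0,-0.03],"angular":[0,0,0],"grip":-0.2}
    - {"travel":[-0.003,0,-0.045],"angular":[0,0,0],"grip":-0.2}
    - {"travel":[-0.003,0,-0.058],"angular":[0,0,0],"grip":-0.2}
    - {"travel":[-0.003,0,-0.068],"angular":[0,0,0],"grip":-0.2}
    - {"travel":[-0.003,0,-0.073],"angular":[0,0,0],"grip":-0.2}
    - {"travel":[-0.003,0,-0.073],"angular":[0,0,0],"grip":-0.2}
    - {"travel":[-0.003,0,-0.073],"angular":[0,0,0],"grip":-0.2}

```text
time: 6.25
ee_pos: [0.4671, 0.0377, 0.0396]
tcp_rot: [-180.0, 0.0, 107.1]
wrist_force: [-0.9, -0.6, 2.5]
opening: 0.0592
grasp_force: 43.6
```

Request:
carry_out:
  plan:
    - {"travel":[0,0,-0.003],"angular":[0,0,0],"grip":-0.2}
    - {"travel":[0,0,-0.003],"angular":[0,0,0],"grip":-0.2}
    - {"travel":[0,0,-0.003],"angular":[0,0,0],"grip":-0.2}

```text
time: 6.5
ee_pos: [0.4671, 0.0377, 0.0395]
tcp_rot: [180.0, 0.0, 107.1]
wrist_force: [-4.3, -0.7, 10.5]
opening: 0.0587
grasp_force: 44.3
```

Request:
carry_out:
  plan:
    - {"travel":[0,0,0.002],"angular":[0,0,0],"grip":0.4}
    - {"travel":[0,0,0.002],"angular":[0,0,0],"grip":0.5}
    - {"travel":[0,0,0.002],"angular":[0,0,0],"grip":0.65}
    - {"travel":[0,0,0.002],"angular":[0,0,0],"grip":0.8}
    - {"travel":[0,0,0.002],"angular":[0,0,0],"grip":1}
    - {"travel":[0,0,0.002],"angular":[0,0,0],"grip":1}
    - {"travel":[0,0,0.002],"angular":[0,0,0],"grip":1}
    - {"travel":[0,0,0.002],"angular":[0,0,0],"grip":1}

```text
time: 7.17
ee_pos: [0.4671, 0.0378, 0.0391]
tcp_rot: [-180.0, -0.0, 107.1]
wrist_force: [-0.2, -0.4, 0.0]
opening: 0.0855
grasp_force: 0.0
```

Request:
carry_out:
  plan:
    - {"travel":[0,0,0.08],"angular":[0,0,0],"grip":1}
    - {"travel":[0,0,0.2],"angular":[0,0,0],"grip":1}
    - {"travel":[0,0,0.33],"angular":[0,0,0],"grip":1}
    - {"travel":[0,0,0.45],"angular":[0,0,0],"grip":1}
    - {"travel":[0,0,0.53],"angular":[0,0,0],"grip":1}
    - {"travel":[0,0,0.53],"angular":[0,0,0],"grip":1}
    - {"travel":[0,0,0.53],"angular":[0,0,0],"grip":1}

```text
time: 7.75
ee_pos: [0.4678, 0.0378, 0.1995]
tcp_rot: [179.8, 0.0, 107.1]
wrist_force: [0.3, 0.4, -1.3]
opening: 0.0855
grasp_force: 0.0
```

```bash
python3 - <<'E'
from seg import *
c,T,ee,rot=wrist(); M=masks(c); print(ee,rot)
print(rect(c,M['sheet'],(320,220),.048,T,2000),rect(c,M['base'],(320,220),.01,T,2000))
c=snap('top'); M=masks(c); print(rect(c,M['sheet'],(333,280),.048))
E
```

```text
[467.80559215  37.8070979  199.52935845] [1.79848205e+02 3.30945618e-02 1.07073468e+02]
(array([ 467.7,   36.9,  102. ,   59.2,  -73. , 8305. ]), array([315.20012041, 225.44671884])) (array([ 467.5,   37.8,  127.8,   88.7,  -72.9, 4094. ]), array([315.52173913, 193.32926234]))
(array([392.7, 211.9,  69. ,  38.9, -28.9, 532. ]), array([254.22556391, 313.91917293]))
```

The sheet is placed within 1 mm and squarely. Next is the module.

Request:
carry_out:
  plan:
    - {"travel":[0.12,-0.01,0],"angular":[0,0,-0.2],"grip":1}
    - {"travel":[0.24,-0.02,0],"angular":[0,0,-0.4],"grip":1}
    - {"travel":[0.364,-0.027,0],"angular":[0,0,-0.61],"grip":1}

```text
time: 8.1
ee_pos: [0.5768, 0.0294, 0.1968]
tcp_rot: [-179.9, 0.0, 89.3]
wrist_force: [0.6, -0.2, 1.3]
opening: 0.0855
grasp_force: 0.0
```

Request:
carry_out:
  plan:
    - {"travel":[0.12,-0.01,0],"angular":[0,0,-0.2],"grip":1}
    - {"travel":[0.24,-0.02,0],"angular":[0,0,-0.4],"grip":1}
    - {"travel":[0.364,-0.027,0],"angular":[0,0,-0.61],"grip":1}
    - {"travel":[0.364,-0.027,0],"angular":[0,0,-0.61],"grip":1}
    - {"travel":[0.364,-0.027,0],"angular":[0,0,-0.61],"grip":1}
    - {"travel":[0.364,-0.027,0],"angular":[0,0,-0.61],"grip":1}

```text
time: 8.6
ee_pos: [0.6849, 0.0215, 0.1961]
tcp_rot: [-179.8, 0.1, 72.2]
wrist_force: [-0.4, 0.6, -0.1]
opening: 0.0855
grasp_force: 0.0
```

```bash
python3 - <<'E'
from seg import *
c,T,ee,rot=wrist(); print(ee,rot)
M=masks(c); print(rect(c,M['pcb'],(315,220),.048,T,1500))
cv2.imwrite('pics/w4.png',c['frame'][:,:,::-1])
E
```

```text
[684.86054516  21.52951406 196.09508414] [-1.79812300e+02  6.33778031e-02  7.21701707e+01]
(array([ 686.2,   22.2,   78.7,   43. ,   71.6, 3182. ]), array([320.46637335, 223.87712131]))
```

View pics/w4.png

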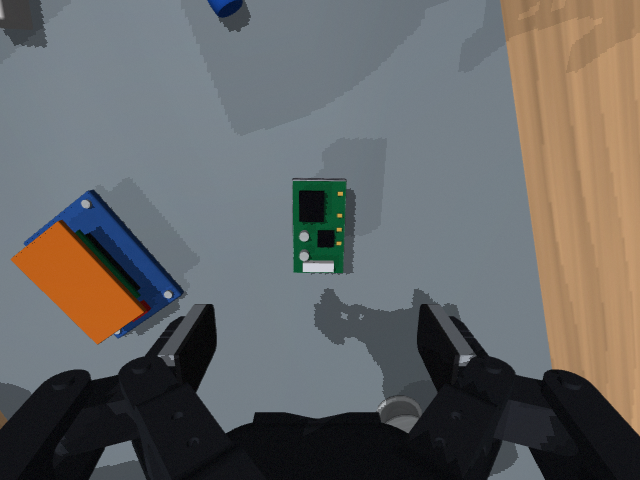

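The module is at (319,226), 79x43 mm, and agrees with the top view. I descend to grip the heat sink high enough for the tips to clear the sheet later.

Request:
carry_out:
  plan:
    - {"travel":[0.004,0.001,-0.13],"angular":[0,0,-0.017],"grip":1}
    - {"travel":[0.004,0.001,-0.25],"angular":[0,0,-0.017],"grip":1}
    - {"travel":[0.004,0.001,-0.36],"angular":[0,0,-0.017],"grip":1}
    - {"travel":[0.004,0.001,-0.44],"angular":[0,0,-0.017],"grip":1}
    - {"travel":[0.004,0.001,-0.49],"angular":[0,0,-0.017],"grip":1}
    - {"travel":[0.004,0.001,-0.507],"angular":[0,0,-0.017],"grip":1}
    - {"travel":[0.004,0.001,-0.507],"angular":[0,0,-0.017],"grip":1}
    - {"travel":[0.004,0.001,-0.507],"angular":[0,0,-0.017],"grip":1}

```text
time: 9.32
ee_pos: [0.6867, 0.0219, 0.0482]
tcp_rot: [179.9, -0.0, 71.7]
wrist_force: [-1.0, 1.0, 0.2]
opening: 0.0858
grasp_force: 0.0
```

Request:
carry_out:
  plan:
    - {"travel":[0,0,0],"angular":[0,0,0],"grip":0.7}
    - {"travel":[0,0,0],"angular":[0,0,0],"grip":0.5}
    - {"travel":[0,0,0],"angular":[0,0,0],"grip":0.35}

```text
time: 9.57
ee_pos: [0.6872, 0.0218, 0.0475]
tcp_rot: [179.9, -0.0, 71.6]
wrist_force: [0.4, 0.0, -0.2]
opening: 0.0575
grasp_force: 0.0
```

```bash
python3 - <<'E'
from seg import *
c,T,ee,rot=wrist(); print(ee,rot,monitor.get_obs()['opening'])
cv2.imwrite('pics/w5.png',c['frame'][:,:,::-1])
E
```

```text
[687.24487801  21.83538646  47.4847187 ] [ 1.79894385e+02 -3.71662231e-02  7.16379378e+01] 0.05755396176521741
```

View pics/w5.png

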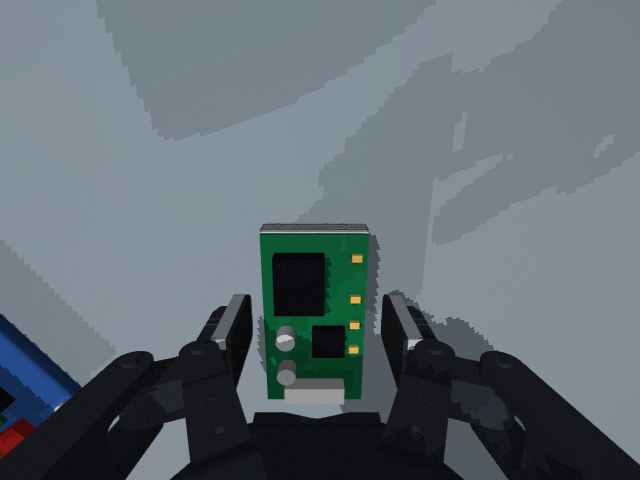

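Fingers straddle the module evenly. I lower 3.5 mm and close.

Request:
carry_out:
  plan:
    - {"travel":[-0.002,0,-0.012],"angular":[0,0,0],"grip":0.35}
    - {"travel":[-0.002,0,-0.012],"angular":[0,0,0],"grip":0.2}
    - {"travel":[-0.002,0,-0.012],"angular":[0,0,0],"grip":0.05}
    - {"travel":[-0.002,0,-0.012],"angular":[0,0,0],"grip":-0.1}
    - {"travel":[-0.002,0,-0.012],"angular":[0,0,0],"grip":-0.4}
    - {"travel":[-0.002,0,-0.012],"angular":[0,0,0],"grip":-0.4}
    - {"travel":[-0.002,0,-0.012],"angular":[0,0,0],"grip":-0.4}
    - {"travel":[-0.002,0,-0.012],"angular":[0,0,0],"grip":-0.4}
  grip_force: 50

```text
time: 10.28
ee_pos: [0.6861, 0.0218, 0.0424]
tcp_rot: [-180.0, 0.0, 71.6]
wrist_force: [-0.3, -0.7, -0.9]
opening: 0.0423
grasp_force: 52.2
```

Request:
carry_out:
  plan:
    - {"travel":[0,0,0.02],"angular":[0,0,0],"grip":-0.4}
    - {"travel":[0,0,0.07],"angular":[0,0,0],"grip":-0.4}
    - {"travel":[0,0,0.14],"angular":[0,0,0],"grip":-0.4}
    - {"travel":[0,0,0.2],"angular":[0,0,0],"grip":-0.4}
    - {"travel":[0,0,0.25],"angular":[0,0,0],"grip":-0.4}
    - {"travel":[0,0,0.27],"angular":[0,0,0],"grip":-0.4}
    - {"travel":[0,0,0.27],"angular":[0,0,0],"grip":-0.4}
    - {"travel":[0,0,0.27],"angular":[0,0,0],"grip":-0.4}

```text
time: 10.95
ee_pos: [0.686, 0.0218, 0.1229]
tcp_rot: [-180.0, 0.0, 71.6]
wrist_force: [-0.4, 1.6, -2.2]
opening: 0.0427
grasp_force: 52.0
```

```bash
python3 - <<'E'
from seg import *
c,T,ee,rot=wrist(); print(ee,rot,monitor.get_obs()['opening'])
cv2.imwrite('pics/w6.png',c['frame'][:,:,::-1])
E
```

```text
[685.98732776  21.84531533 122.93888515] [-1.79976410e+02  8.83494314e-03  7.16382599e+01] 0.04269537135206168
```

View pics/w6.png

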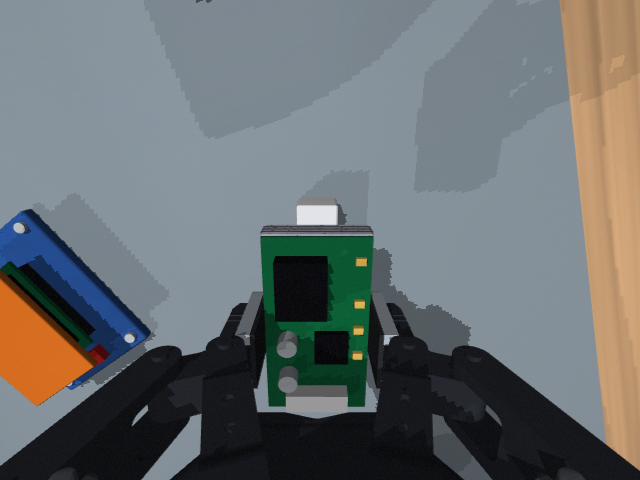

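The module is held upright. The board spans columns 262 to 372, with its far edge at row 235. I carry it over the stack.

Request:
carry_out:
  plan:
    - {"travel":[-0.06,0.005,0],"angular":[0,0,0.1],"grip":-0.4}
    - {"travel":[-0.16,0.01,0],"angular":[0,0,0.25],"grip":-0.4}
    - {"travel":[-0.27,0.015,0],"angular":[0,0,0.4],"grip":-0.4}
    - {"travel":[-0.364,0.025,0],"angular":[0,0,0.618],"grip":-0.4}

```text
time: 11.33
ee_pos: [0.5744, 0.0292, 0.1214]
tcp_rot: [-179.8, 0.0, 89.5]
wrist_force: [0.2, 0.6, -1.4]
opening: 0.0428
grasp_force: 52.1
```

Request:
carry_out:
  plan:
    - {"travel":[-0.1,0.005,0],"angular":[0,0,0.15],"grip":-0.4}
    - {"travel":[-0.2,0.01,0],"angular":[0,0,0.3],"grip":-0.4}
    - {"travel":[-0.28,0.018,0],"angular":[0,0,0.45],"grip":-0.4}
    - {"travel":[-0.34,0.022,0],"angular":[0,0,0.57],"grip":-0.4}
    - {"travel":[-0.364,0.025,0],"angular":[0,0,0.618],"grip":-0.4}
    - {"travel":[-0.364,0.025,0],"angular":[0,0,0.618],"grip":-0.4}
    - {"travel":[-0.364,0.025,0],"angular":[0,0,0.618],"grip":-0.4}
    - {"travel":[-0.364,0.025,0],"angular":[0,0,0.618],"grip":-0.4}

```text
time: 12.0
ee_pos: [0.4685, 0.0368, 0.1232]
tcp_rot: [180.0, 0.0, 107.0]
wrist_force: [0.6, 0.1, -2.7]
opening: 0.0429
grasp_force: 52.1
```

```bash
python3 - <<'E'
from seg import *
c,T,ee,rot=wrist(); print(ee,rot); Rt=R.from_euler('xyz',rot,degrees=True).as_matrix()
for p in [(262,235.5),(317,235.5),(372,235.5)]: print(Rt.T@(ray(c,p,ee[2]/1000+.0056,T)*1000-ee))
M=masks(c); ys,xs=np.where(M['sheet']); i=np.argmin(ys); print(xs[i],ys[i]); r=ys[i]+1; x=xs[ys<=r]; print(x.min(),x.max())
for p in [(x.min(),r-.5),(x.max(),r-.5)]: print(ray(c,p,.048,T)*1000)
a=np.radians(17); print('expected', [np.array([467.8,36.8])+R.from_euler('z',107,degrees=True).as_matrix()[:2,:2]@[52,s] for s in (30,-30)])
E
```

```text
[468.49944748  36.80903305 123.16449297] [1.79998113e+02 3.62909329e-03 1.06960156e+02]
[ 40.2203897  -20.34039775  -5.60321763]
[40.23067798  0.33021312 -5.60253733]
[40.24096929 21.00690303 -5.60185684]
296 0
296 303
[417.34670457 169.17333283  48.        ]
[420.76452914 170.21954886  48.        ]
expected [array([423.90752868,  77.75669617]), array([481.28581403,  95.29899845])]
```

Request:
carry_out:
  plan:
    - {"travel":[-0.002,0,-0.05],"angular":[0,0,0],"grip":-0.4}
    - {"travel":[-0.002,0,-0.1],"angular":[0,0,0],"grip":-0.4}
    - {"travel":[-0.002,0,-0.14],"angular":[0,0,0],"grip":-0.4}
    - {"travel":[-0.002,0,-0.165],"angular":[0,0,0],"grip":-0.4}
    - {"travel":[-0.002,0,-0.18],"angular":[0,0,0],"grip":-0.4}
    - {"travel":[-0.002,0,-0.19],"angular":[0,0,0],"grip":-0.4}
    - {"travel":[-0.002,0,-0.19],"angular":[0,0,0],"grip":-0.4}
    - {"travel":[-0.002,0,-0.19],"angular":[0,0,0],"grip":-0.4}

```text
time: 12.72
ee_pos: [0.4674, 0.0369, 0.0669]
tcp_rot: [180.0, 0.0, 107.0]
wrist_force: [1.8, 0.5, -2.4]
opening: 0.0429
grasp_force: 52.1
```

Request:
carry_out:
  plan:
    - {"travel":[0,0,-0.006],"angular":[0,0,0],"grip":-0.4}
    - {"travel":[0,0,-0.012],"angular":[0,0,0],"grip":-0.4}
    - {"travel":[0,0,-0.015],"angular":[0,0,0],"grip":-0.4}
    - {"travel":[0,0,-0.015],"angular":[0,0,0],"grip":-0.4}
    - {"travel":[0,0,-0.015],"angular":[0,0,0],"grip":-0.4}

```text
time: 13.13
ee_pos: [0.4671, 0.0368, 0.062]
tcp_rot: [-180.0, 0.0, 107.0]
wrist_force: [-0.3, 0.1, -2.5]
opening: 0.0426
grasp_force: 52.1
```

Request:
carry_out:
  plan:
    - {"travel":[0,0,-0.003],"angular":[0,0,0],"grip":-0.4}
    - {"travel":[0,0,-0.005],"angular":[0,0,0],"grip":-0.4}
    - {"travel":[0,0,-0.005],"angular":[0,0,0],"grip":-0.4}

```text
time: 13.38
ee_pos: [0.467, 0.0368, 0.0604]
tcp_rot: [-180.0, -0.0, 107.0]
wrist_force: [0.2, 0.3, -1.2]
opening: 0.0431
grasp_force: 52.1
```

Touching. I lower another 0.5 mm and release gently.

Request:
carry_out:
  plan:
    - {"travel":[0,0,-0.002],"angular":[0,0,0],"grip":-0.4}
    - {"travel":[0,0,-0.002],"angular":[0,0,0],"grip":-0.4}
    - {"travel":[0,0,-0.002],"angular":[0,0,0],"grip":0.03}
    - {"travel":[0,0,-0.002],"angular":[0,0,0],"grip":0.08}
    - {"travel":[0,0,-0.002],"angular":[0,0,0],"grip":0.15}
    - {"travel":[0,0,0],"angular":[0,0,0],"grip":0.25}
    - {"travel":[0,0,0],"angular":[0,0,0],"grip":0.35}
    - {"travel":[0,0,0],"angular":[0,0,0],"grip":0.35}

```text
time: 14.05
ee_pos: [0.4672, 0.0369, 0.0605]
tcp_rot: [180.0, 0.0, 107.0]
wrist_force: [-0.2, 0.4, -0.1]
opening: 0.0578
grasp_force: 0.0
```

Request:
carry_out:
  plan:
    - {"travel":[0,0,0.02],"angular":[0,0,0],"grip":0.35}
    - {"travel":[0,0,0.08],"angular":[0,0,0],"grip":0.35}
    - {"travel":[0,0,0.18],"angular":[0,0,0],"grip":0.35}
    - {"travel":[0,0,0.29],"angular":[0,0,0],"grip":0.35}
    - {"travel":[0,0,0.4],"angular":[0,0,0],"grip":0.35}
    - {"travel":[0,0,0.46],"angular":[0,0,0],"grip":0.35}
    - {"travel":[0,0,0.46],"angular":[0,0,0],"grip":0.35}
    - {"travel":[0,0,0.46],"angular":[0,0,0],"grip":0.35}

```text
time: 14.72
ee_pos: [0.4676, 0.0369, 0.1997]
tcp_rot: [179.9, 0.0, 107.0]
wrist_force: [-0.0, 0.3, -0.5]
opening: 0.0572
grasp_force: 0.0
```

```bash
python3 - <<'E'
from seg import *
c,T,ee,rot=wrist(); M=masks(c); print(ee,rot)
print(rect(c,M['sheet'],(320,220),.048,T,2000),rect(c,M['base'],(320,220),.01,T,2000),rect(c,M['pcb'],(320,220),.066,T,1500))
cv2.imwrite('pics/w7.png',c['frame'][:,:,::-1])
E
```

```text
[467.64215528  36.89720262 199.70294419] [1.79871284e+02 2.69646362e-02 1.07046028e+02]
(array([ 467.8,   36.9,  101.9,   59.2,  -72.9, 2883. ]), array([316.4977454 , 215.29795352])) (array([ 467.6,   37.5,  128.7,   88.7,  -72.9, 4096. ]), array([315.83984375, 192.54150391])) (array([ 467.1,   37.6,   78.2,   42.6,  -73. , 3393. ]), array([317.41320365, 228.35632184]))
```

View pics/w7.png

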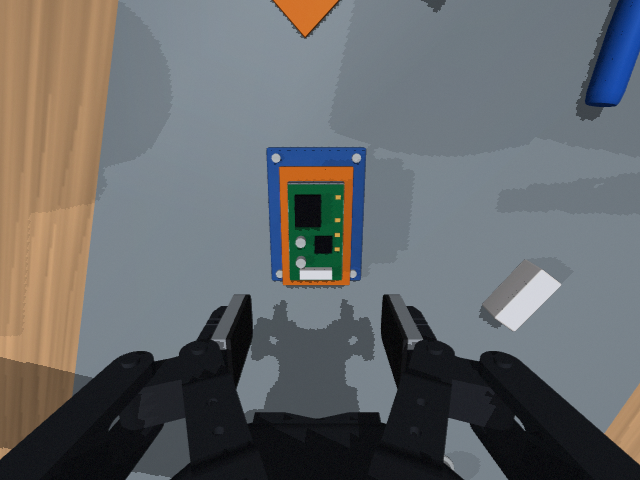

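The stack sits square and centred: module (467.1,37.6), sheet (467.8,36.9), base (467.6,37.5). Now I close the fingers and go above the handle.

Request:
carry_out:
  plan:
    - {"travel":[0.02,-0.1,0],"angular":[0,0,0],"grip":0}
    - {"travel":[0.04,-0.24,0],"angular":[0,0,0],"grip":-0.5}
    - {"travel":[0.06,-0.37,0],"angular":[0,0,0],"grip":-1}
    - {"travel":[0.08,-0.5,0],"angular":[0,0,0],"grip":-1}
    - {"travel":[0.1,-0.63,0],"angular":[0,0,0],"grip":-1}
    - {"travel":[0.11,-0.76,0],"angular":[0,0,0],"grip":-1}
    - {"travel":[0.11,-0.88,0],"angular":[0,0,0],"grip":-1}
    - {"travel":[0.11,-0.95,0],"angular":[0,0,0],"grip":-1}

```text
time: 15.43
ee_pos: [0.4991, -0.2512, 0.1964]
tcp_rot: [-179.9, -0.1, 106.9]
wrist_force: [0.2, 0.9, -0.2]
opening: -0.0002
grasp_force: 0.0
```

Request:
carry_out:
  plan:
    - {"travel":[0,-0.055,0],"angular":[0,0,0],"grip":-1}
    - {"travel":[0,-0.055,0],"angular":[0,0,0],"grip":-1}
    - {"travel":[0,-0.055,0],"angular":[0,0,0],"grip":-1}
    - {"travel":[0,-0.055,0],"angular":[0,0,0],"grip":-1}

```text
time: 15.77
ee_pos: [0.4997, -0.264, 0.1975]
tcp_rot: [-179.9, -0.1, 107.0]
wrist_force: [-1.0, 0.3, 0.5]
opening: 0.0
grasp_force: 0.0
```

```bash
python3 - <<'E'
from seg import *
c,T,ee,rot=wrist(); h=hsv(c); print(ee,rot,monitor.get_obs()['opening'])
M=masks(c)
print(rect(c,M['yel'],(317,200),.036,T,1500))
print(rect(c,M['knob'][:290],(317,200),.084,T,800))
cv2.imwrite('pics/w8.png',c['frame'][:,:,::-1])
E
```

```text
[ 499.73397807 -263.95594037  197.5225747 ] [-1.79936859e+02 -8.09113725e-02  1.07047954e+02] -0.00010479385747206626
(array([ 499.8, -264.2,   88.6,   80.4,  -21.9, 5490. ]), array([314.27613843, 208.75992714]))
(array([ 499.3, -264.4,   48. ,   45.3,  -72.9, 3091. ]), array([315.62827564, 242.04626335]))
```

View pics/w8.png

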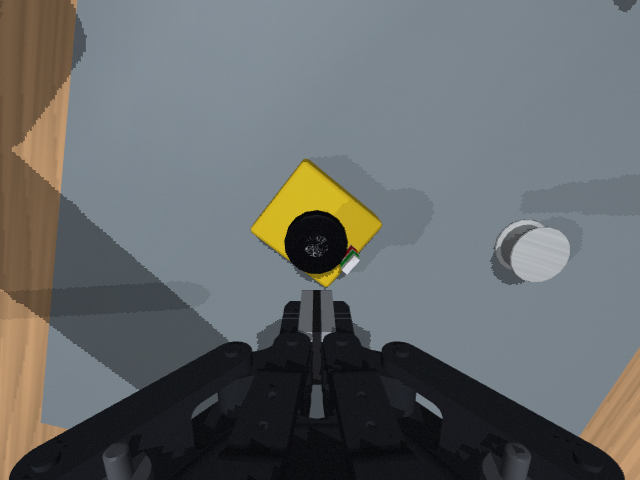

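The handle head is at (316,242), 48 mm across, and the TCP is within 1 mm of its centre. I descend to just above it.

Request:
carry_out:
  plan:
    - {"travel":[0,0,-0.08],"angular":[0,0,0],"grip":-1}
    - {"travel":[0,0,-0.16],"angular":[0,0,0],"grip":-1}
    - {"travel":[0,0,-0.23],"angular":[0,0,0],"grip":-1}
    - {"travel":[0,0,-0.28],"angular":[0,0,0],"grip":-1}
    - {"travel":[0,0,-0.31],"angular":[0,0,0],"grip":-1}
    - {"travel":[0,0,-0.315],"angular":[0,0,0],"grip":-1}
    - {"travel":[0,0,-0.315],"angular":[0,0,0],"grip":-1}
    - {"travel":[0,0,-0.315],"angular":[0,0,0],"grip":-1}

```text
time: 16.48
ee_pos: [0.5006, -0.2645, 0.1052]
tcp_rot: [179.9, 0.1, 107.1]
wrist_force: [-1.0, 0.3, -0.3]
opening: 0.0001
grasp_force: 0.0
```

Request:
carry_out:
  plan:
    - {"travel":[0,0,-0.01],"angular":[0,0,0],"grip":-1}
    - {"travel":[0,0,-0.02],"angular":[0,0,0],"grip":-1}
    - {"travel":[0,0,-0.03],"angular":[0,0,0],"grip":-1}
    - {"travel":[0,0,-0.04],"angular":[0,0,0],"grip":-1}
    - {"travel":[0,0,-0.04],"angular":[0,0,0],"grip":-1}
    - {"travel":[0,0,-0.04],"angular":[0,0,0],"grip":-1}

```text
time: 16.98
ee_pos: [0.5003, -0.2648, 0.0925]
tcp_rot: [180.0, 0.0, 107.0]
wrist_force: [-0.2, -0.1, 6.5]
opening: -0.0002
grasp_force: 3.0
```

Request:
carry_out:
  plan:
    - {"travel":[0,0,-0.007],"angular":[0,0,0],"grip":-1}
    - {"travel":[0,0,-0.014],"angular":[0,0,0],"grip":-1}
    - {"travel":[0,0,-0.021],"angular":[0,0,0],"grip":-1}
    - {"travel":[0,0,-0.027],"angular":[0,0,0],"grip":-1}
    - {"travel":[0,0,-0.03],"angular":[0,0,0],"grip":-1}
    - {"travel":[0,0,-0.03],"angular":[0,0,0],"grip":-1}
    - {"travel":[0,0,-0.03],"angular":[0,0,0],"grip":-1}
    - {"travel":[0,0,-0.03],"angular":[0,0,0],"grip":-1}

```text
time: 17.65
ee_pos: [0.5004, -0.2648, 0.0841]
tcp_rot: [179.9, 0.1, 107.0]
wrist_force: [-1.5, 1.1, 9.6]
opening: -0.0
grasp_force: 4.5
```

Request:
carry_out:
  plan:
    - {"travel":[0,0,0],"angular":[0,0,0],"grip":-1}
    - {"travel":[0,0,0],"angular":[0,0,0],"grip":-1}
    - {"travel":[0,0,0],"angular":[0,0,0],"grip":-1}
    - {"travel":[0,0,0],"angular":[0,0,0],"grip":-1}
    - {"travel":[0,0,0],"angular":[0,0,0],"grip":-1}
    - {"travel":[0,0,0],"angular":[0,0,0],"grip":-1}

```text
time: 18.15
ee_pos: [0.5004, -0.2648, 0.0842]
tcp_rot: [179.9, 0.1, 107.0]
wrist_force: [-1.7, 1.3, 9.2]
opening: 0.0002
grasp_force: 4.5
```

Travel is about 11 mm by height, and the force of about 9.4 N agrees. It is steady, so I hand in.

```bash
python3 -c "
from h import *
print(ticket.job_done())"
```

```text
the job is handed in; nothing more can be done
None
```

I laid the sheet and the upper module squarely on the jig, each measured within about 1 mm of centre, and handed the job in with the handle held at about 11 mm of travel (about 9 N); no verdict was returned.

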